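# Move a template carrier over the end stop onto the next rail

## Task

In the bag workshop, take the carrier with the large pair of plywood templates along its T-rail to the end stop, lift it over the stop and hang it on the next rail. Slide it along that rail to the screw nose of the home stop at the far end and press it against the nose with about 8 N for a second to take up the play, pushing no harder than 15 N, then let go and leave it hanging there. Never strain it against the rails with more than about 20 N, and leave the small carrier, the mallet and the glue jar where they are.

Things in the scene. Friction and masses are not known exactly. Their poses are not given: they have to be found in the camera images.
- carrier: Grey plastic carrier, 0.17 to 0.34 kg, with two large plywood templates (84 mm wide along y, 3 mm thick, at x = +-18 mm, reaching 85 mm down). Origin: centre of the roof's underside, which rides on the rail top; y along the rail, z up. Roof 33 x 40 x 10 mm (x, y, z); on it the grip tab, 24 (x) by 14 mm (y), 10 to 55 mm above the origin. Under the roof a C-channel, see carrier_slot.
- carrier_slot (a point): Point 10 mm below the carrier's origin, in the slot between the two inturned lips of its 40 mm long channel. Inside width 25 mm, slot 11 mm, lips 8 to 12 mm below the roof. The lips catch under the 20 mm wide, 5 mm thick rail head with 3 mm of vertical and 2.5 mm of sideways play: the carrier slides along but cannot be lifted off, except in a gate.
- rail_a: Fixed stand with an aluminium T-rail, both carriers hanging on it. Origin: on the table, centre of the 80 x 280 x 12 mm base. The rail runs along y from -140 to +140 mm, top at z = 170 mm; head 20 mm wide, web 6 mm. The end stop, 6 mm wide, stands 12 mm above the rail top at y = 134 to 140 mm, the gate just before it. A 12 mm high stop closes the -y end too.
- gate_a (a point): Middle of the first rail's gate, on the rail top (rail_a y = 111 mm). For 46 mm of rail, up to the end stop (y = 88 to 134 mm), the head is cut down to 6 mm wide. A carrier with its centre within 3 mm of this point can be lifted straight up here; touching the stop it is 3 mm past it, so touch the stop and ease back 2 to 3 mm.
- rail_b: The next rail: fixed stand of the same size, section and origin, rail top at z = 170 mm; its -y end faces the first rail's +y end across a gap. Its 6 mm wide, 12 mm high end stop is at y = -140 to -134 mm with the gate behind it; from y = -88 mm on, the head is 20 mm wide; home stop at the +y end.
- gate_b (a point): Middle of the next rail's gate, on the rail top (rail_b y = -111 mm), 46 mm long, head 6 mm wide, between its end stop and the wide head. A carrier is lowered in here with its centre within 3 mm of this point along the rail and 2.5 mm across, upright, its y along the rail's y, until the roof rides on the rail.
- home_stop: Steel block 26 x 20 x 14 mm fixed on top of the next rail. Origin: on the rail top, middle of the face towards the gate (rail_b y = 120 mm). From that face a stiff screw nose, 9 mm thick, hard rubber tip, sticks out to -y, 5 mm above the rail top. It is screwed out 6 to 36 mm, not measured: feel for it. The carrier touching it has its centre 26 to 56 mm before this origin.
- small_carrier: Bystander: the same carrier with small templates (44 mm wide), nearer the -y end of the first rail, behind the big one. Origin as there.
- mallet: Bystander: hammer of about 0.25 m lying on the bench.
- glue_jar: Bystander: closed jar, 60 mm across, 75 mm high, standing on the bench. Origin: centre of its underside.
Mind the look-alikes: they are no part of the job. Leave any blue or orange look-alike of the carrier alone.

How it is judged:
By the outcome, as a careful person would: the job done as asked, in the order asked, and still so for the second after the job is handed in, with the robot touching nothing.
It also fails if it takes over 72 s, if anything falls off the work surface, if the arm or the gripper's body presses on something with over 40 N, if the wrist force passes 120 N, or if a joint passes its speed limit or range.

## Robot

A 6-joint arm with a two-finger parallel gripper is mounted at the origin on the work surface. World frame = base frame: x ahead of the robot, y to its left, z up, the work surface at z = 0. Lengths are in mm, angles in degrees, forces in N, time in s.
With the tool pointing down it reaches from about 350 to 850 mm from the base axis. Payload 8.1 kg.
Tool frame: the origin (TCP) lies at the very end of the fingers, on their centre line; the grasp point (between the pads) lies 19 mm behind it; z points along the fingers, y is the line along which they close (so a half turn about z gives the same grasp; the last joint's range is limited). The gripper opens to 85 mm and grips with 20 to 120 N. Pads are 22 mm wide; open, the fingers measure 114 mm over their backs; the gripper's body (76 mm by 85 mm) begins 54 mm behind the grasp point. The pads swing forward as they close: fully open they stand 13 mm farther back than shut.
Start: joints at [-68.148, 7.471, 85.268, -0, 87.261, -4.893], TCP at [270.038, -535.803, 231.292] pointing down, gripper open.
Joint ranges: [-169.43, 169.43], [-51.17, 129.36], [1.28, 143.12], [-76.62, 256.62], [0, 156.53], [-152.29, 152.29]. Speed limits (degrees/s): [136.94, 136.94, 159.86, 180, 180, 180].

## Interface

Orientations are given as [roll, pitch, yaw] about the fixed x, y, z axes, in that order (R = Rz(yaw) Ry(pitch) Rx(roll)).
In Python, from bench import sense, eyes, job, models gives the robot as it stands. The module is installed in compiled form; this text tells all that it offers.
- The arm moves only by the tool apply_moves, never from a script. Its argument "rows" is a list of rows, each a list of 6 numbers: the shift along the tool's x, y, z in mm, then the turn, a rotation vector about the tool's x, y, z in rad. In form: [[dx, dy, dz, rx, ry, rz], ...]. A call has exactly 5 rows; each row shifts and turns the commanded pose from where the row before left it, along the tool's axes as they then stand; what a row does not reach is not made up. A row lasts 1/8 s, in which the tool goes at most 62.5 mm and 10.7 degrees, less where a joint would pass 70% of its speed; a pose out of reach is approached as far as the arm can. A call is refused whole if a number of a shift passes 62.5 or a number of a turn 0.188, either way. A call with a gripper value outside its range is refused whole. "fingers" is the finger opening in mm, from 0 to 85.4, set as the call begins (left out, the last holds). The fingers move at their own pace and stop on an object; "grip_force" is the grip in N (left out, the last holds). Time passes only in rows, so rows that do not move let the fingers close, or fill a call up. It gives the time, the measured TCP pose, the force, the opening and the grip force at its end, in the units of the state.
- sense(): the state, without advancing time (a new reading comes with each control period).
- eyes.snapshot(name): name is "scene" or "top" or "wrist"; returns (picture, depth): 400x640x3 uint8, red, green, blue; 400x640 float32, mm along the optical axis (not along the pixel's ray), 0 where there is no reading.
- eyes.get_calibration(name): a dict with "intrinsics" (3x3 intrinsics, pixels), "R" (3x3) and "t" (3): a world point X has camera coordinates R X + t; the wrist camera has in their place "mount" (4x4, takes a point from camera to tool coordinates, whose origin is the TCP and whose axes are the flange's). Camera axes: x right, y down, z forward; pixel columns grow to the right and rows downward; lengths in mm; the calibration is good to about 2 mm. A picture is of the moment at which its call begins: read the wrist's pose just before it. get_calibration takes no time and is no camera call.
- job.hand_in(): hands the job in; it is judged then, once.
Trained networks look in the newest picture that a camera, given by its name, has taken for a name from the list of things; names that differ only in an ending like _2 or _b are one class to them, and where a whole thing is asked for, a point or a joint stands for the part that bears it (a point fixed in the world has none). Each returns a list of dicts, best first, with "confidence" (0 to 1); they miss things now and then, are a little off and sometimes report something else, mostly with a low value. They report only what shows in the picture. A call takes as long as a camera call. They do not tell look-alikes from the thing itself.
- models.boxes_of(name, camera): "xyz" ([x, y, z] in mm, in world coordinates, good to about 4 mm: the middle of the surface that is visible of it).
- models.cut_out(name, camera): "pixels" (400x640 bool, what is visible of it).
- models.place_of(name, camera): "xyz" ([x, y, z] in mm, in world coordinates, good to about 4 mm: a listed point, or the origin of a listed thing).
The state is a dict: "time": time; "joint_pos": joint angles; "qd": joint speeds; "joint_efforts": joint torques, N m; "tool_pos": TCP position; "tcp_rot": TCP orientation; "ft_force": force on the tool from outside, world axes, zero at the start; "wrist_torque": the same for the moment, N m; "finger_gap": finger opening in mm; "grip_force": force on a finger pad.
Only numpy, scipy, OpenCV 4.12 (cv2) and the standard library are available. Lean on these libraries where they do the work, as an engineer would, in place of code of your own. Each camera call takes 0.05 s, during which the arm holds its last target. There are 200 camera calls.

## Working session

There is one attempt and no reset: what is moved stays moved. The work goes in short steps, Python scripts to look and compute and a tool call to move; the robot and the scene stay as the last step left them, time stands still between calls to the robot, and variables do not carry over. Pictures are saved under pics/ and viewed, at most 10 in all, crops included, and the job is handed in when it is done.

Besides the shell and the picture viewer there is one more tool, called after "Request:" in YAML: its name, and indented under it one key for each argument. apply_moves: Moves the arm, as the interface text tells. Its arguments: {"type":"object","properties":{"rows":{"type":"array"},"fingers":{"type":"number"},"grip_force":{"type":"number"}},"required":["rows"]}

```bash
mkdir -p pics; cat > h.py <<'E'
import numpy as np, cv2
from bench import sense, eyes, job, models
def snap(n,f=None):
    p,d=eyes.snapshot(n)
    if f: cv2.imwrite('pics/'+f,p[:,:,::-1])
    return p,d
def world(n,u,v,z):
    c=eyes.get_calibration(n);K,R,t=[np.array(c[k]) for k in('intrinsics','R','t')]
    p=np.linalg.inv(K)@[u,v,1]*z
    return R.T@(p-t)
E
python3 - <<'E'
from h import *
s=sense();print(s['tool_pos'],s['tcp_rot'],s['ft_force'],s['time'])
for c in('scene','top'):
    snap(c,c+'1.png')
    for n in('carrier','rail_a','gate_a','gate_b','home_stop','glue_jar','mallet'):
        print(c,n,[(np.round(r['xyz'],0).tolist(),round(r['confidence'],2)) for r in models.place_of(n,c)][:5])
E
```

```text
[ 269.81790041 -535.30211335  230.25297242] [-1.79896095e+02 -7.40812825e-03  2.67448136e+01] [-0.12803172 -0.89335638 -0.65982983] 0.0
scene carrier [([653.0, 1.0, 85.0], 0.72), ([553.0, -151.0, 174.0], 0.64), ([337.0, -105.0, 87.0], 0.59)]
scene rail_a [([546.0, -207.0, 2.0], 0.84)]
scene gate_a [([570.0, -99.0, 172.0], 0.87), ([557.0, 109.0, 172.0], 0.82)]
scene gate_b [([570.0, -99.0, 172.0], 0.87), ([557.0, 109.0, 172.0], 0.82)]
scene home_stop [([559.0, 334.0, 171.0], 0.61), ([528.0, -303.0, 167.0], 0.16)]
scene glue_jar [([765.0, 40.0, 1.0], 0.72), ([557.0, 334.0, 169.0], 0.66)]
scene mallet [([297.0, -262.0, 2.0], 0.78)]
top carrier [([655.0, 4.0, 82.0], 0.79), ([558.0, -145.0, 172.0], 0.76)]
top rail_a [([555.0, 221.0, -0.0], 0.85), ([547.0, -208.0, -0.0], 0.68)]
top gate_a [([554.0, 103.0, 164.0], 0.79), ([559.0, -99.0, 173.0], 0.77)]
top gate_b [([554.0, 103.0, 164.0], 0.79), ([559.0, -99.0, 173.0], 0.77)]
top home_stop [([554.0, 338.0, 170.0], 0.68)]
top glue_jar [([768.0, 44.0, 1.0], 0.8)]
top mallet [([297.0, -259.0, 0.0], 0.65)]
```

View pics/scene1.png

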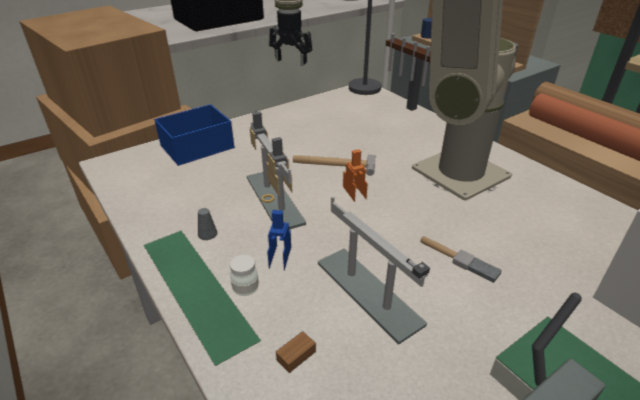

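View pics/top1.png

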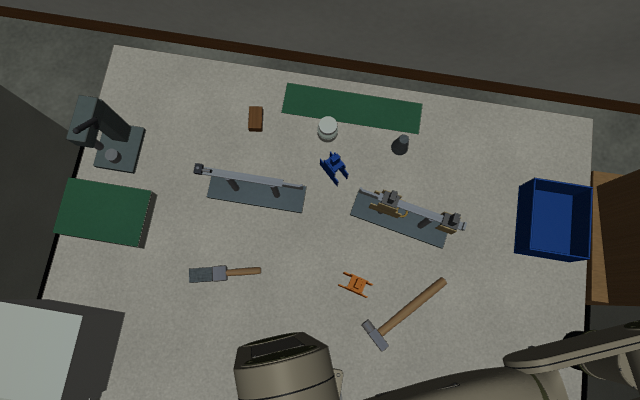

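The big grey carrier is at scene (278,150) / top (388,200) and the small grey one at scene (257,120) / top (452,222). The look-alikes are blue at scene (280,235) / top (334,167) and orange at scene (355,175) / top (354,284). I choose the grey one nearer the gap, then measure the rail axes from depth.

```bash
cat > m.py <<'E'
from h import *
def cloud(n,f=None):
    p,d=snap(n,f);v,u=np.nonzero(d>0)
    c=eyes.get_calibration(n);K,R,t=[np.array(c[k]) for k in('intrinsics','R','t')]
    P=(np.linalg.inv(K)@np.vstack([u,v,np.ones(len(u))]))*d[v,u]
    return p,d,(R.T@(P-t[:,None])).T,u,v
E
python3 - <<'E'
from m import *
for cam in('top','scene'):
    p,d,X,u,v=cloud(cam)
    for nm,y0,y1 in(('A',-360,-50),('B',50,360)):
        b=(X[:,0]>480)&(X[:,0]<630)&(X[:,1]>y0)&(X[:,1]<y1)
        m=b&(abs(X[:,2]-170)<5);Q=X[m]
        vx,vy,cx,cy=cv2.fitLine(Q[:,:2].astype(np.float32),cv2.DIST_HUBER,0,.01,.01).ravel()
        if vy<0:vx,vy=-vx,-vy
        print(cam,nm,m.sum(),'yaw',np.degrees(np.arctan2(-vx,vy)).round(2),'c',cx,cy,'z',np.median(Q[:,2]),'y range',Q[:,1].min(),Q[:,1].max(), 'std',np.std((Q[:,0]-cx)*vy-(Q[:,1]-cy)*vx))
        m=b&(X[:,2]<16)&(X[:,2]>8);Q=X[m]
        r=cv2.minAreaRect(Q[:,:2].astype(np.float32));print('  base',r)
        for zz in((176,192),(212,235)):
            m=b&(X[:,2]>zz[0])&(X[:,2]<zz[1]);
            if m.sum(): 
                Q=X[m];k=np.zeros((400,640),np.uint8);k[v[m],u[m]]=1
                n,l,st,c=cv2.connectedComponentsWithStats(k)
                L=l[v[m],u[m]]
                for i in range(1,n):
                    if st[i,4]>3: q=Q[L==i];print('  tall',zz,len(q),q.mean(0).round(1),q.min(0).round(1),q.max(0).round(1))
p,d=snap('top');c=cv2.resize(p[170:260,340:480],None,fx=5,fy=5,interpolation=2);cv2.imwrite('pics/crop.png',c[:,:,::-1])
E
```

```text
top A 596 yaw -11.63 c 543.8995 -209.29578 z 169.70986216850193 y range -342.13292483782845 -69.98922969619457 std 8.955531579253083
  base ((559.3614501953125, -209.7954559326172), (279.6778869628906, 108.81314086914062), 78.94591522216797)
  tall (176, 192) 6 [571.4 -72.9 181.2] [568.4 -76.  177.3] [574.2 -70.9 184.8]
  tall (176, 192) 140 [ 554.2 -149.3  179.6] [ 535.8 -174.   176. ] [ 577.7 -128.4  191. ]
  tall (176, 192) 125 [ 523.7 -300.8  180.1] [ 506.6 -326.5  176.1] [ 545.7 -285.4  191.5]
  tall (176, 192) 26 [ 519.1 -340.8  180.5] [ 509.3 -345.3  176.3] [ 528.9 -336.4  184.4]
  tall (212, 235) 66 [ 555.7 -149.8  223.6] [ 543.5 -158.7  213.3] [ 568.9 -141.6  230. ]
  tall (212, 235) 73 [ 525.3 -305.7  222.4] [ 513.  -315.9  212.3] [ 538.3 -297.9  228.2]
top B 649 yaw 0.43 c 554.82855 211.02477 z 168.99319842064247 y range 75.28531778922299 354.0717584120258 std 5.98091857866342
  base ((556.0186767578125, 210.49462890625), (84.00090026855469, 288.1934509277344), 0.5709596276283264)
  tall (176, 192) 106 [554.8 339.9 182. ] [542.  310.3 176.1] [568.4 354.4 189.2]
  tall (176
[... 452 characters left out ...]
.  -178.3  176. ] [ 580.5 -122.4  191.9]
  tall (176, 192) 14 [572.6 -72.6 181.3] [567.9 -77.3 176.8] [575.8 -69.4 186.5]
  tall (212, 235) 70 [ 527.8 -304.4  221.5] [ 515.3 -317.3  212.3] [ 539.3 -297.   229.8]
  tall (212, 235) 84 [ 558.8 -148.4  221.8] [ 544.8 -161.   212. ] [ 570.3 -139.8  228.9]
scene B 901 yaw -0.6 c 557.55005 212.3734 z 171.40699132072154 y range 73.25739415588616 355.2003621845234 std 6.254460643304568
  base ((555.35009765625, 214.33029174804688), (82.8276138305664, 281.0438537597656), 0.03803820163011551)
  tall (176, 192) 17 [556.   77.4 181. ] [553.1  73.3 176.3] [558.4  80.6 185.7]
  tall (176, 192) 217 [557.6 340.9 183.2] [540.8 308.9 176. ] [569.3 354.6 191.6]
```

View pics/crop.png

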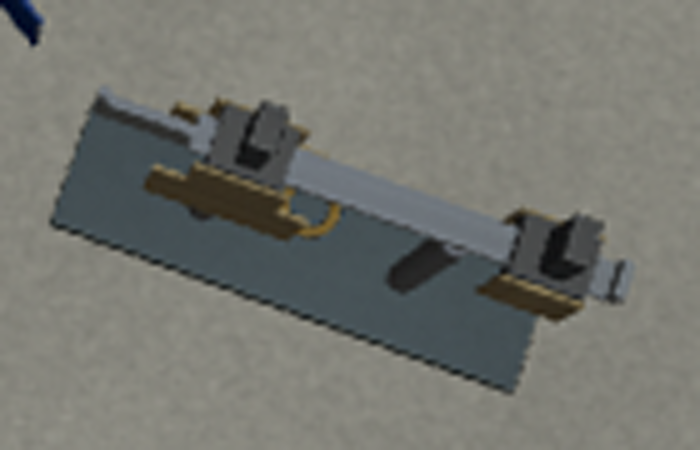

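The crop shows the wide-template carrier at crop (255,150), next to the gate. The small one is at crop (560,250), by the −y stop. The choice is confirmed. I'll grip the tab along the rail direction, since the carrier can slide and centre itself that way.

```bash
cat > plan.py <<'E'
import sys,json,numpy as np
from scipy.spatial.transform import Rotation as R
from bench import sense
# plan.py x y z yaw n : straight rows from measured pose (tool down)
def rows(p,rot,q,yaw,n):
    R0=R.from_euler('xyz',rot,degrees=True);R1=R.from_euler('xyz',[180,0,yaw],degrees=True)
    w=(R0.inv()*R1).as_rotvec()
    out=[];d=(np.array(q)-p)/n
    for i in range(n):
        Ri=R0*R.from_rotvec(w*i/n)
        out.append([round(float(a),1) for a in Ri.inv().apply(d)]+[round(float(a),4) for a in w/n])
    return out
if __name__=='__main__':
    s=sense();a=list(map(float,sys.argv[1:]))
    print(s['time'],np.round(s['tool_pos'],1),np.round(s['tcp_rot'],2),np.round(s['ft_force'],1))
    for r in rows(s['tool_pos'],s['tcp_rot'],a[:3],a[3],int(a[4])):print(r)
E
python3 plan.py 557 -149 275 -11.2 15
```

```text
0.95 [ 270.  -535.8  231.4] [180.     0.    26.75] [-0.6 -0.3 -0.9]
[28.7, -14.4, -2.9, 0.0, -0.0, 0.0442]
[28.0, -15.7, -2.9, 0.0, -0.0, 0.0442]
[27.3, -16.9, -2.9, 0.0, -0.0, 0.0442]
[26.5, -18.1, -2.9, 0.0, -0.0, 0.0442]
[25.7, -19.2, -2.9, 0.0, -0.0, 0.0442]
[24.8, -20.4, -2.9, 0.0, -0.0, 0.0442]
[23.9, -21.4, -2.9, 0.0, -0.0, 0.0442]
[22.9, -22.5, -2.9, 0.0, -0.0, 0.0442]
[21.9, -23.5, -2.9, 0.0, -0.0, 0.0442]
[20.9, -24.4, -2.9, 0.0, -0.0, 0.0442]
[19.8, -25.3, -2.9, 0.0, -0.0, 0.0442]
[18.6, -26.1, -2.9, 0.0, -0.0, 0.0442]
[17.5, -26.9, -2.9, 0.0, -0.0, 0.0442]
[16.3, -27.7, -2.9, 0.0, -0.0, 0.0442]
[15.0, -28.4, -2.9, 0.0, -0.0, 0.0442]
```

Request:
apply_moves:
  rows:
    - [28.7,-14.4,-8,0,0,0.0442]
    - [28,-15.7,-8,0,0,0.0442]
    - [27.3,-16.9,-8,0,0,0.0442]
    - [26.5,-18.1,-8,0,0,0.0442]
    - [25.7,-19.2,-8,0,0,0.0442]
  fingers: 60
  grip_force: 30

```text
time: 1.58
tool_pos: [366.2, -406.0, 271.6]
tcp_rot: [180.0, -0.0, 14.0]
ft_force: [1.6, 0.2, 0.6]
finger_gap: 60.0
grip_force: 0.0
```

Request:
apply_moves:
  rows:
    - [24.8,-20.4,-0.7,0,0,0.0442]
    - [23.9,-21.4,-0.7,0,0,0.0442]
    - [22.9,-22.5,-0.7,0,0,0.0442]
    - [21.9,-23.5,-0.7,0,0,0.0442]
    - [20.9,-24.4,-0.7,0,0,0.0442]

```text
time: 2.2
tool_pos: [461.8, -277.0, 274.9]
tcp_rot: [180.0, -0.0, 1.3]
ft_force: [0.6, 0.3, -0.5]
finger_gap: 59.8
grip_force: 0.0
```

Request:
apply_moves:
  rows:
    - [19.8,-25.3,0,0,0,0.0442]
    - [18.6,-26.1,0,0,0,0.0442]
    - [17.5,-26.9,0,0,0,0.0442]
    - [16.3,-27.7,0,0,0,0.0442]
    - [15,-28.4,0,0,0,0.0442]

```text
time: 2.82
tool_pos: [557.6, -148.2, 274.9]
tcp_rot: [180.0, -0.0, -11.3]
ft_force: [1.2, -0.6, 0.4]
finger_gap: 60.5
grip_force: 0.0
```

```bash
cat >> m.py <<'E'
def wcloud(f=None):
    from scipy.spatial.transform import Rotation as Ro
    s=sense();p,d=snap('wrist',f);v,u=np.nonzero(d>0)
    c=eyes.get_calibration('wrist');K=np.array(c['intrinsics']);M=np.array(c['mount'])
    P=(np.linalg.inv(K)@np.vstack([u,v,np.ones(len(u))]))*d[v,u]
    T=M[:3,:3]@P+M[:3,3:]
    X=Ro.from_euler('xyz',s['tcp_rot'],degrees=True).apply(T.T)+s['tool_pos']
    return p,d,X,u,v
E
python3 - <<'E'
from m import *
s=sense();print(s['time'],s['tool_pos'],s['tcp_rot'],s['finger_gap'],s['ft_force'])
p,d,X,u,v=wcloud('w1.png')
for lo,hi in((220,232),(176,184),(166,173)):
    m=(X[:,2]>lo)&(X[:,2]<hi)&(abs(X[:,0]-557)<60)&(abs(X[:,1]+149)<80)
    Q=X[m]
    if len(Q)>5: print(lo,len(Q),Q.mean(0),cv2.minAreaRect(Q[:,:2].astype(np.float32)))
E
```

```text
2.825 [ 557.58345025 -148.15673166  274.88117153] [ 1.79997106e+02 -1.16936508e-02 -1.13237124e+01] 60.49895110652627 [ 1.17471832 -0.57995457  0.39645934]
220 884 [ 557.31983792 -151.44121025  225.31905841] ((556.3516235351562, -151.2579803466797), (13.505207061767578, 23.858888626098633), 79.127197265625)
176 1912 [ 559.83721168 -147.16775838  180.35092009] ((561.8511962890625, -122.77802276611328), (107.28861236572266, 38.477657318115234), 78.55424499511719)
166 3220 [ 553.51011686 -170.68173511  170.40210697] ((557.534912109375, -150.43569946289062), (163.07003784179688, 36.996803283691406), 79.21302795410156)
```

View pics/w1.png

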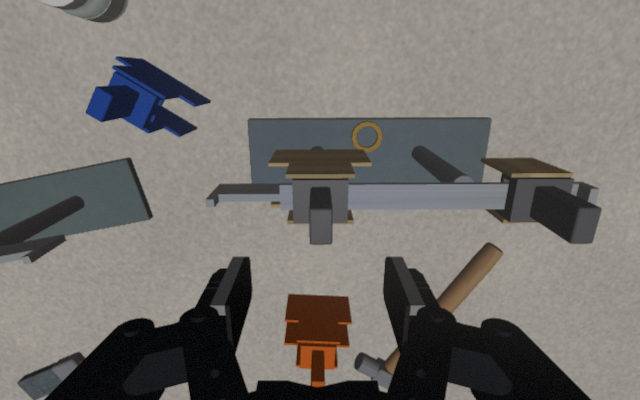

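The wrist picture shows the wide-template carrier's tab at (320,215), the small carrier at (555,205) and the orange look-alike at (318,340), well clear. The tab top is at z 225 and measures 13.5×24, as specified. Next I descend and grip.

Request:
apply_moves:
  rows:
    - [-0.1,0.7,17,0,0,-0.002]
    - [-0.1,0.7,17,0,0,-0.002]
    - [-0.1,0.6,17,0,0,-0.001]
    - [-0.1,0.6,17,0,0,0]
    - [-0.1,0.6,17,0,0,0]

```text
time: 3.5
tool_pos: [555.5, -152.4, 188.4]
tcp_rot: [-180.0, 0.0, -11.0]
ft_force: [-0.5, 0.5, 0.0]
finger_gap: 59.9
grip_force: 0.0
```

Request:
apply_moves:
  rows:
    - [0,0,0,0,0,0]
    - [0,0,0,0,0,0]
    - [0,0,0,0,0,0]
    - [0,0,0,0,0,0]
    - [0,0,0,0,0,0]
  fingers: 8
  grip_force: 30

```text
time: 4.12
tool_pos: [556.5, -152.2, 190.8]
tcp_rot: [180.0, -0.1, -10.9]
ft_force: [0.6, 1.1, 3.2]
finger_gap: 13.3
grip_force: 35.4
```

Request:
apply_moves:
  rows:
    - [0,-8,0,0,0,0]
    - [0,-10,0,0,0,0]
    - [0,-10,0,0,0,0]
    - [0,-10,0,0,0,0]
    - [0,-8,0,0,0,0]
  grip_force: 50

```text
time: 4.75
tool_pos: [565.1, -107.2, 190.7]
tcp_rot: [179.9, -0.1, -11.0]
ft_force: [-1.6, -4.6, 5.5]
finger_gap: 13.6
grip_force: 50.4
```

Request:
apply_moves:
  rows:
    - [0,-1,0,0,0,0]
    - [0,-1,0,0,0,0]
    - [0,-1,0,0,0,0]
    - [0,-0.5,0,0,0,0]
    - [0,-0.5,0,0,0,0]

```text
time: 5.38
tool_pos: [565.8, -103.6, 190.7]
tcp_rot: [179.9, -0.1, -11.0]
ft_force: [-0.7, -4.9, 5.7]
finger_gap: 13.2
grip_force: 50.4
```

Request:
apply_moves:
  rows:
    - [0,0,-0.4,0,0,0]
    - [0,-0.8,0,0,0,0]
    - [0,-0.8,0,0,0,0]
    - [0,-0.5,0,0,0,0]
    - [0,0,0,0,0,0]

```text
time: 6.0
tool_pos: [566.0, -101.3, 190.7]
tcp_rot: [180.0, -0.0, -11.0]
ft_force: [-0.3, -4.6, 6.5]
finger_gap: 13.4
grip_force: 50.3
```

Request:
apply_moves:
  rows:
    - [0,0,-0.6,0,0,0]
    - [0,-0.8,0,0,0,0]
    - [0,-0.8,0,0,0,0]
    - [0,-0.8,0,0,0,0]
    - [0,0,0,0,0,0]

```text
time: 6.62
tool_pos: [566.2, -98.5, 190.7]
tcp_rot: [-180.0, 0.0, -10.9]
ft_force: [-0.8, -2.7, 2.9]
finger_gap: 13.3
grip_force: 50.1
```

Request:
apply_moves:
  rows:
    - [0,-0.6,0,0,0,0]
    - [0,-0.6,0,0,0,0]
    - [0,-0.6,0,0,0,0]
    - [0,0,0,0,0,0]
    - [0,0,0,0,0,0]

```text
time: 7.25
tool_pos: [566.6, -96.7, 190.8]
tcp_rot: [-180.0, 0.0, -11.0]
ft_force: [-0.4, -3.1, 4.2]
finger_gap: 13.8
grip_force: 50.1
```

Request:
apply_moves:
  rows:
    - [0,-0.5,-0.3,0,0,0]
    - [0,-0.5,0,0,0,0]
    - [0,-0.5,0,0,0,0]
    - [0,0,0,0,0,0]
    - [0,0,0,0,0,0]

```text
time: 7.88
tool_pos: [566.7, -95.2, 190.8]
tcp_rot: [-180.0, 0.0, -10.9]
ft_force: [1.1, -1.2, -0.0]
finger_gap: 13.4
grip_force: 49.5
```

Request:
apply_moves:
  rows:
    - [0,-0.5,0,0,0,0]
    - [0,-0.5,0,0,0,0]
    - [0,0,0,0,0,0]
    - [0,0,0,0,0,0]
    - [0,0,0,0,0,0]

```text
time: 8.5
tool_pos: [566.8, -94.6, 190.8]
tcp_rot: [180.0, 0.0, -11.0]
ft_force: [-0.7, -4.5, -2.6]
finger_gap: 13.3
grip_force: 49.2
```

Request:
apply_moves:
  rows:
    - [0,-0.5,0,0,0,0]
    - [0,0,0,0,0,0]
    - [0,0,0,0,0,0]
    - [0,0,0,0,0,0]
    - [0,0,0,0,0,0]

```text
time: 9.12
tool_pos: [566.8, -94.5, 190.8]
tcp_rot: [179.9, 0.0, -11.0]
ft_force: [-1.4, -7.0, -2.6]
finger_gap: 13.3
grip_force: 49.2
```

Request:
apply_moves:
  rows:
    - [0,1,0,0,0,0]
    - [0,1,0,0,0,0]
    - [0,1,0,0,0,0]
    - [0,0.7,0,0,0,0]
    - [0,0,0,0,0,0]

```text
time: 9.75
tool_pos: [566.5, -97.4, 191.1]
tcp_rot: [-180.0, 0.0, -10.9]
ft_force: [0.5, -0.2, -3.0]
finger_gap: 13.4
grip_force: 49.2
```

Request:
apply_moves:
  rows:
    - [0,0,-1,0,0,0]
    - [0,0,-2,0,0,0]
    - [0,0,-2,0,0,0]
    - [0,0,-2,0,0,0]
    - [0,0,-2,0,0,0]

```text
time: 10.38
tool_pos: [566.5, -97.5, 200.3]
tcp_rot: [180.0, -0.0, -11.0]
ft_force: [0.9, 0.4, -4.3]
finger_gap: 13.3
grip_force: 49.2
```

It is lifting free.

Request:
apply_moves:
  rows:
    - [0,0,-8,0,0,0]
    - [0,0,-20,0,0,0]
    - [0,0,-28,0,0,0]
    - [0,0,-28,0,0,0]
    - [0,0,-20,0,0,0]

```text
time: 11.0
tool_pos: [567.1, -97.7, 307.3]
tcp_rot: [180.0, -0.2, -11.0]
ft_force: [0.1, -0.6, -3.0]
finger_gap: 13.4
grip_force: 49.3
```

```bash
python3 - <<'E'
from m import *
from scipy.spatial.transform import Rotation as Ro
s=sense();print(s['time'],np.round(s['tool_pos'],1),np.round(s['tcp_rot'],2),s['ft_force'],s['finger_gap'])
p,d,X,u,v=wcloud('w2.png')
b=(X[:,0]>500)&(X[:,0]<610)
m=b&(X[:,2]>165)&(X[:,2]<174)&(X[:,1]>65);Q=X[m];print('railB',len(Q),Q.min(0),Q.max(0))
for y in range(70,360,20):
    q=Q[(Q[:,1]>=y)&(Q[:,1]<y+20)]
    if len(q)>20: print(y,np.percentile(q[:,0],[2,98]).round(1),q[:,2].mean().round(1),len(q))
m=b&(X[:,2]>178)&(X[:,2]<186)&(X[:,1]>65)&(X[:,1]<95);Q=X[m];print('stopB',len(Q),Q.mean(0),Q.min(0),Q.max(0))
# tab in tool frame
T=Ro.from_euler('xyz',s['tcp_rot'],degrees=True).inv().apply(X-s['tool_pos'])
m=(abs(T[:,0])<40)&(abs(T[:,1])<30)&(T[:,2]>5)&(T[:,2]<16)
print('roof',m.sum(),T[m].mean(0),cv2.minAreaRect(T[m][:,:2].astype(np.float32)))
E
```

```text
11.0 [567.1 -97.7 307.3] [179.99  -0.18 -10.95] [ 0.10324299 -0.62681157 -2.9814372 ] 13.410783978595914
railB 2150 [543.99548211  73.43863016 165.00001829] [564.85454685 199.95578269 173.97844661]
70 [551.6 557.7] 169.7 115
90 [551.6 557.7] 170.1 175
110 [545.2 564.2] 169.8 307
130 [544.8 564.5] 170.5 484
150 [544.7 564.5] 170.6 483
170 [545.  564.4] 170.5 475
190 [544.3 564.2] 170.5 111
stopB 77 [554.80361605  76.21877347 181.75242135] [551.61606271  73.31377865 178.35731673] [557.81139479  80.45431756 184.72391503]
roof 2725 [11.82120024  0.90368336 11.3892059 ] ((8.290152549743652, 1.2353878021240234), (49.80538558959961, 22.122285842895508), 89.68949127197266)
```

View pics/w2.png

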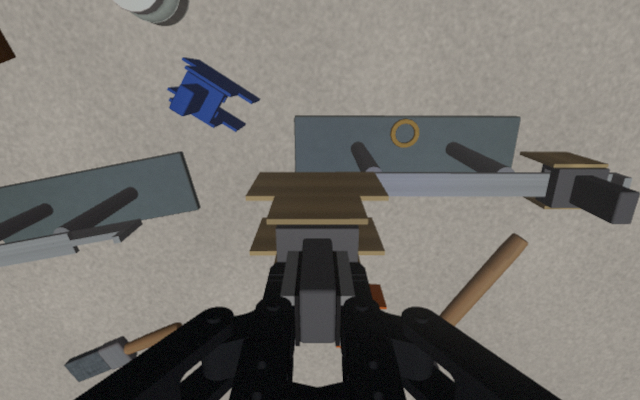

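The picture shows the carrier held upright in the fingers (tab 318,320), free of rail A. Rail B's gate end is at the left, around (100,238). I'll measure the gate and the held tab with the same camera so that offsets cancel.

```bash
python3 - <<'E'
from m import *
from scipy.spatial.transform import Rotation as Ro
s=sense()
p,d,X,u,v=wcloud()
b=(abs(X[:,0]-554.6)<11)&(X[:,2]>166)&(X[:,2]<174)
e=b&(abs(X[:,0]-554.6)>5);y=np.sort(X[e&(X[:,1]>90)][:,1]);print('wide start',y[:15].round(1))
m=(abs(X[:,0]-555)<8)&(X[:,2]>180.5)&(X[:,2]<186)&(X[:,1]>65)&(X[:,1]<95);print('stop top',np.sort(X[m][:,1]).round(1),X[m].mean(0))
T=Ro.from_euler('xyz',s['tcp_rot'],degrees=True).inv().apply(X-s['tool_pos'])
g=p[v,u].astype(int)
m=(abs(T[:,0])<20)&(abs(T[:,1])<12)&(T[:,2]>-38)&(T[:,2]<-31.5)
for a in(0,1): print('tab',a,np.percentile(T[m][:,a],[1,5,50,95,99]).round(1),m.sum(),T[m][:,2].mean())
w=(g[:,0]-g[:,2]>15)&(abs(T[:,1])<50)&(abs(T[:,0])<40)&(T[:,2]>5)&(T[:,2]<110)
for lo in range(5,105,10):
    q=T[w&(T[:,2]>=lo)&(T[:,2]<lo+10)]
    if len(q)>10: print(lo,len(q),np.percentile(q[:,0],[2,50,98]).round(1),np.percentile(q[:,1],[1,99]).round(1))
E
```

```text
wide start [125.1 125.3 125.5 125.5 125.5 125.5 125.6 125.6 125.7 125.8 125.8 125.9
 125.9 125.9 125.9]
stop top [73.7 73.7 73.9 73.9 73.9 73.9 73.9 74.1 74.2 74.2 74.3 74.3 74.4 74.4
 74.5 74.6 74.9 75.  75.1 75.5 75.5 75.7 75.7 75.9 76.1 76.3 76.4 76.4
 76.4 76.7 76.7 76.9 77.  77.1 77.1 77.1 77.2 77.2 77.4 77.4 77.5 77.7
 77.8 77.8 78.1 78.2 78.3 78.3 78.3 78.9 79.  79.  79.1 79.2 79.3 79.4
 79.5 79.5 79.6 79.6 79.7 80. ] [554.72719738  76.65388547 182.36724646]
tab 0 [-11.8 -10.4   3.   11.5  11.9] 2715 -35.04864370049362
tab 1 [-10.9  -8.    0.9   9.1  11.2] 2715 -35.04864370049362
5 280 [15.6 17.4 19. ] [-23.3  25. ]
15 1063 [15.4 18.5 19.1] [-23.4  25.2]
25 621 [18.2 18.6 19.1] [-23.6  25.3]
35 556 [-17.3  18.6  19. ] [-23.8  25.5]
45 1293 [-20.   18.1  19. ] [-40.3  42. ]
55 1005 [-17.9  18.4  18.9] [-40.6  42. ]
65 861 [-17.9  18.5  18.9] [-40.6  41.8]
75 750 [-17.9  18.4  18.9] [-40.5  41.9]
85 613 [-17.8  18.4  18.9] [-40.7  41.8]
95 364 [-17.7  18.5  18.9] [-40.8  41.8]
```

```bash
python3 plan.py 554.6 103.2 307 0 10
```

```text
11.1 [567.8 -97.9 308.2] [179.98  -0.34 -10.95] [ 0.5  0.3 -2.8]
[-5.1, -19.5, 0.1, 0.0001, -0.0006, -0.0191]
[-4.7, -19.6, 0.1, 0.0001, -0.0006, -0.0191]
[-4.4, -19.7, 0.1, 0.0001, -0.0006, -0.0191]
[-4.0, -19.8, 0.1, 0.0001, -0.0006, -0.0191]
[-3.6, -19.8, 0.1, 0.0001, -0.0006, -0.0191]
[-3.2, -19.9, 0.1, 0.0001, -0.0006, -0.0191]
[-2.9, -19.9, 0.1, 0.0001, -0.0006, -0.0191]
[-2.5, -20.0, 0.1, 0.0001, -0.0006, -0.0191]
[-2.1, -20.0, 0.1, 0.0001, -0.0006, -0.0191]
[-1.7, -20.1, 0.1, 0.0001, -0.0006, -0.0191]
```

Request:
apply_moves:
  rows:
    - [-5.1,-19.5,0,0,0,-0.0191]
    - [-4.7,-19.6,0,0,0,-0.0191]
    - [-4.4,-19.7,0,0,0,-0.0191]
    - [-4,-19.8,0,0,0,-0.0191]
    - [-3.6,-19.8,0,0,0,-0.0191]

```text
time: 11.72
tool_pos: [559.7, 4.8, 304.0]
tcp_rot: [-180.0, 0.0, -5.4]
ft_force: [0.3, 0.6, -2.5]
finger_gap: 13.1
grip_force: 49.3
```

Request:
apply_moves:
  rows:
    - [-3.2,-19.9,0,0,0,-0.0191]
    - [-2.9,-19.9,0,0,0,-0.0191]
    - [-2.5,-20,0,0,0,-0.0191]
    - [-2.1,-20,0,0,0,-0.0191]
    - [-1.7,-20.1,0,0,0,-0.0191]

```text
time: 12.35
tool_pos: [553.2, 104.9, 304.1]
tcp_rot: [-180.0, 0.0, 0.1]
ft_force: [0.4, 0.3, -2.9]
finger_gap: 13.3
grip_force: 49.2
```

Request:
apply_moves:
  rows:
    - [0,0,0,0,0,0]
    - [0,0,0,0,0,0]
    - [0,0,0,0,0,0]
    - [0,0,0,0,0,0]
    - [0,0,0,0,0,0]

```text
time: 12.98
tool_pos: [553.3, 103.2, 304.1]
tcp_rot: [180.0, -0.0, -0.0]
ft_force: [0.4, -0.4, -3.5]
finger_gap: 13.5
grip_force: 49.3
```

```bash
python3 - <<'E'
from m import *
from scipy.spatial.transform import Rotation as Ro
s=sense();print(s['time'],np.round(s['tool_pos'],1),np.round(s['tcp_rot'],2),s['ft_force'],s['finger_gap'])
p,d,X,u,v=wcloud('w3.png')
for y in range(70,380,20):
    m=(abs(X[:,0]-554.6)<16)&(X[:,2]>165)&(X[:,2]<174)&(X[:,1]>=y)&(X[:,1]<y+20);q=X[m]
    if len(q)>20: print(y,np.percentile(q[:,0],[2,98]).round(1),q[:,2].mean().round(1),len(q))
b=(abs(X[:,0]-554.6)<11)&(X[:,2]>166)&(X[:,2]<174)&(abs(X[:,0]-554.6)>5)
print('wide start',np.sort(X[b&(X[:,1]>90)][:,1])[:6].round(1))
m=(abs(X[:,0]-555)<8)&(X[:,2]>180)&(X[:,2]<186)&(X[:,1]>65)&(X[:,1]<95);print('stop',m.sum(),X[m].min(0) if m.any() else 0,X[m].max(0) if m.any() else 0)
m=(abs(X[:,0]-555)<20)&(X[:,2]>174)&(X[:,2]<190)&(X[:,1]>250);print('home',m.sum(),X[m].min(0) if m.any() else 0,X[m].max(0) if m.any() else 0)
T=Ro.from_euler('xyz',s['tcp_rot'],degrees=True).inv().apply(X-s['tool_pos']);g=p[v,u].astype(int)
w=(g[:,0]-g[:,2]>15)&(abs(T[:,1])<50)&(abs(T[:,0])<30)&(T[:,2]>45)&(T[:,2]<105)
q=T[w];print(np.percentile(q[:,0],[2,98]),np.percentile(q[:,1],[1,99]))
E
```

```text
12.975 [553.3 103.2 304.1] [ 1.8e+02 -0.0e+00 -5.0e-02] [ 0.39520328 -0.3747931  -3.46093469] 13.516592374890616
130 [563.9 564.6] 169.3 50
150 [545.3 564.5] 170.5 438
170 [544.5 564.4] 170.5 597
190 [544.4 564.4] 170.5 602
210 [544.4 564.4] 170.5 607
230 [544.4 564.5] 170.5 601
250 [544.5 564.4] 170.5 603
270 [544.5 564.5] 170.5 601
290 [544.5 564.4] 170.5 603
310 [544.4 564.4] 170.6 390
330 [543.  567.4] 171.2 155
wide start [126.3 126.3 126.8 127.  127.7 127.8]
stop 0 0 0
home 1413 [541.80804641 309.52092666 174.05561932] [567.7826718  354.49175729 189.93313374]
[-19.17701166  18.73632897] [-40.48149117  42.05414028]
```

View pics/w3.png

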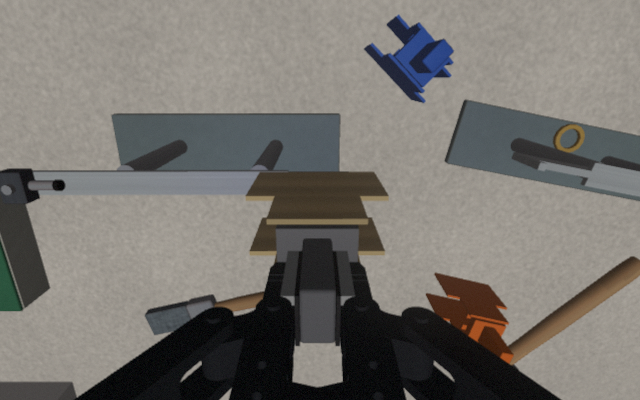

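The picture shows the carrier over rail B's gate, with the rail running left to the home-stop block at (15,185) and the nose tip at (58,185). It needs +1.2 mm in x, then I lower it.

Request:
apply_moves:
  rows:
    - [0.6,0,15,0,0,0]
    - [0.6,0,20,0,0,0]
    - [0,0,22,0,0,0]
    - [0,0,20,0,0,0]
    - [0,0,13,0,0,0]

```text
time: 13.65
tool_pos: [553.6, 103.5, 211.6]
tcp_rot: [180.0, 0.1, -0.0]
ft_force: [0.7, 0.0, -3.1]
finger_gap: 13.3
grip_force: 49.5
```

Request:
apply_moves:
  rows:
    - [0,0,3,0,0,0]
    - [0,0,2,0,0,0]
    - [0,0,1,0,0,0]
    - [0,0,1,0,0,0]
    - [0,0,1,0,0,0]

```text
time: 14.28
tool_pos: [554.7, 103.6, 206.4]
tcp_rot: [-180.0, -0.0, -0.0]
ft_force: [-0.4, 0.5, -2.7]
finger_gap: 13.0
grip_force: 49.4
```

Request:
apply_moves:
  rows:
    - [0,0.3,1,0,0,0]
    - [0,0,1.5,0,0,0]
    - [0,0,1.5,0,0,0]
    - [0,0,1.5,0,0,0]
    - [0,0,1,0,0,0]

```text
time: 14.9
tool_pos: [554.4, 103.3, 199.4]
tcp_rot: [180.0, 0.0, -0.0]
ft_force: [0.8, 0.3, -3.0]
finger_gap: 13.1
grip_force: 49.4
```

Request:
apply_moves:
  rows:
    - [0,0,1.5,0,0,0]
    - [0,0,1.5,0,0,0]
    - [0,0,1.5,0,0,0]
    - [0,0,1,0,0,0]
    - [0,0,1,0,0,0]

```text
time: 15.52
tool_pos: [554.5, 103.3, 193.1]
tcp_rot: [-180.0, -0.0, -0.0]
ft_force: [0.4, -0.5, -2.0]
finger_gap: 13.5
grip_force: 49.4
```

Lips have passed the head; now the last bit.

Request:
apply_moves:
  rows:
    - [0,0,0.8,0,0,0]
    - [0,0,0.6,0,0,0]
    - [0,0,0.4,0,0,0]
    - [0,0,0,0,0,0]
    - [0,0,0,0,0,0]

```text
time: 16.15
tool_pos: [554.5, 103.3, 191.3]
tcp_rot: [-180.0, -0.0, -0.0]
ft_force: [-0.2, -0.3, -3.3]
finger_gap: 13.6
grip_force: 49.4
```

Request:
apply_moves:
  rows:
    - [0,0,0.4,0,0,0]
    - [0,-1,0,0,0,0]
    - [0,-2,0,0,0,0]
    - [0,-2,0,0,0,0]
    - [0,-2,0,0,0,0]

```text
time: 16.77
tool_pos: [554.4, 110.5, 190.9]
tcp_rot: [-180.0, 0.0, -0.0]
ft_force: [0.4, 0.1, -2.6]
finger_gap: 13.2
grip_force: 49.4
```

Request:
apply_moves:
  rows:
    - [0,-4,0,0,0,0]
    - [0,-5,0,0,0,0]
    - [0,-5,0,0,0,0]
    - [0,-5,0,0,0,0]
    - [0,-5,0,0,0,0]

```text
time: 17.4
tool_pos: [554.5, 134.7, 190.9]
tcp_rot: [-180.0, -0.0, -0.0]
ft_force: [-0.0, 0.4, -3.2]
finger_gap: 13.3
grip_force: 49.5
```

Request:
apply_moves:
  rows:
    - [0,-8,0,0,0,0]
    - [0,-10,0,0,0,0]
    - [0,-10,0,0,0,0]
    - [0,-10,0,0,0,0]
    - [0,-10,0,0,0,0]

```text
time: 18.02
tool_pos: [554.4, 183.1, 190.9]
tcp_rot: [-180.0, 0.0, 0.0]
ft_force: [0.9, 0.3, -3.7]
finger_gap: 13.5
grip_force: 49.5
```

Request:
apply_moves:
  rows:
    - [0,-12,0,0,0,0]
    - [0,-12,0,0,0,0]
    - [0,-12,0,0,0,0]
    - [0,-12,0,0,0,0]
    - [0,-10,0,0,0,0]

```text
time: 18.65
tool_pos: [554.4, 241.1, 190.9]
tcp_rot: [-180.0, 0.0, 0.0]
ft_force: [-0.5, -0.6, -3.4]
finger_gap: 13.6
grip_force: 49.4
```

Request:
apply_moves:
  rows:
    - [0,-10,0,0,0,0]
    - [0,-10,0,0,0,0]
    - [0,-8,0,0,0,0]
    - [0,-6,0,0,0,0]
    - [0,-2,0,0,0,0]

```text
time: 19.27
tool_pos: [554.5, 276.6, 190.9]
tcp_rot: [180.0, -0.0, 0.0]
ft_force: [-0.4, -0.7, -2.9]
finger_gap: 13.2
grip_force: 49.4
```

Request:
apply_moves:
  rows:
    - [0,-1,0,0,0,0]
    - [0,-1,0,0,0,0]
    - [0,-1,0,0,0,0]
    - [0,-1,0,0,0,0]
    - [0,-0.5,0,0,0,0]

```text
time: 19.9
tool_pos: [554.5, 280.8, 190.9]
tcp_rot: [-180.0, 0.0, -0.0]
ft_force: [0.1, -0.0, -3.3]
finger_gap: 13.5
grip_force: 49.4
```

Request:
apply_moves:
  rows:
    - [0,-1,0,0,0,0]
    - [0,-1,0,0,0,0]
    - [0,-1,0,0,0,0]
    - [0,-1,0,0,0,0]
    - [0,-1,0,0,0,0]

```text
time: 20.52
tool_pos: [554.5, 285.8, 190.9]
tcp_rot: [180.0, -0.0, -0.0]
ft_force: [-0.1, 0.1, -4.4]
finger_gap: 12.9
grip_force: 49.4
```

Request:
apply_moves:
  rows:
    - [0,-0.5,0,0,0,0]
    - [0,-0.5,0,0,0,0]
    - [0,-0.5,0,0,0,0]
    - [0,0,0,0,0,0]
    - [0,0,0,0,0,0]

```text
time: 21.15
tool_pos: [554.5, 287.2, 190.9]
tcp_rot: [180.0, 0.0, -0.0]
ft_force: [0.7, 0.5, -3.5]
finger_gap: 13.2
grip_force: 49.4
```

Request:
apply_moves:
  rows:
    - [0,-0.5,0,0,0,0]
    - [0,-0.5,0,0,0,0]
    - [0,-0.5,0,0,0,0]
    - [0,0,0,0,0,0]
    - [0,0,0,0,0,0]

```text
time: 21.78
tool_pos: [554.5, 288.8, 190.9]
tcp_rot: [-180.0, 0.0, -0.0]
ft_force: [-0.2, -0.2, -3.9]
finger_gap: 13.2
grip_force: 49.4
```

Request:
apply_moves:
  rows:
    - [0,-0.5,0,0,0,0]
    - [0,-0.5,0,0,0,0]
    - [0,0,0,0,0,0]
    - [0,0,0,0,0,0]
    - [0,0,0,0,0,0]

```text
time: 22.4
tool_pos: [554.5, 289.8, 190.9]
tcp_rot: [180.0, -0.0, -0.0]
ft_force: [0.3, -0.1, -2.9]
finger_gap: 13.2
grip_force: 49.4
```

Request:
apply_moves:
  rows:
    - [0,-0.5,0,0,0,0]
    - [0,-0.5,0,0,0,0]
    - [0,0,0,0,0,0]
    - [0,0,0,0,0,0]
    - [0,0,0,0,0,0]

```text
time: 23.02
tool_pos: [554.5, 290.8, 190.9]
tcp_rot: [-180.0, 0.0, -0.0]
ft_force: [-0.2, -0.2, -3.8]
finger_gap: 13.5
grip_force: 49.4
```

Request:
apply_moves:
  rows:
    - [0,-0.5,0,0,0,0]
    - [0,-0.5,0,0,0,0]
    - [0,0,0,0,0,0]
    - [0,0,0,0,0,0]
    - [0,0,0,0,0,0]

```text
time: 23.65
tool_pos: [554.5, 291.7, 190.9]
tcp_rot: [180.0, 0.0, -0.0]
ft_force: [-0.6, -1.7, -3.7]
finger_gap: 13.6
grip_force: 49.5
```

Request:
apply_moves:
  rows:
    - [0,-0.5,0,0,0,0]
    - [0,-0.5,0,0,0,0]
    - [0,0,0,0,0,0]
    - [0,0,0,0,0,0]
    - [0,0,0,0,0,0]

```text
time: 24.28
tool_pos: [554.5, 291.8, 190.9]
tcp_rot: [179.9, 0.0, -0.0]
ft_force: [-1.6, -6.2, -1.1]
finger_gap: 13.2
grip_force: 49.9
```

Touched the nose. Adding a little to reach about 8 N, then holding.

Request:
apply_moves:
  rows:
    - [0,-0.4,0,0,0,0]
    - [0,0,0,0,0,0]
    - [0,0,0,0,0,0]
    - [0,0,0,0,0,0]
    - [0,0,0,0,0,0]

```text
time: 24.9
tool_pos: [554.6, 291.9, 190.9]
tcp_rot: [179.9, 0.0, -0.1]
ft_force: [-1.5, -6.5, -0.1]
finger_gap: 13.4
grip_force: 49.9
```

Request:
apply_moves:
  rows:
    - [0,-0.3,0,0,0,0]
    - [0,0,0,0,0,0]
    - [0,0,0,0,0,0]
    - [0,0,0,0,0,0]
    - [0,0,0,0,0,0]

```text
time: 25.52
tool_pos: [554.5, 291.9, 190.9]
tcp_rot: [179.9, 0.0, -0.1]
ft_force: [-1.4, -8.7, 0.2]
finger_gap: 13.3
grip_force: 50.0
```

Request:
apply_moves:
  rows:
    - [0,0,0,0,0,0]
    - [0,0,0,0,0,0]
    - [0,0,0,0,0,0]
    - [0,0,0,0,0,0]
    - [0,0,0,0,0,0]

```text
time: 26.15
tool_pos: [554.6, 291.9, 190.9]
tcp_rot: [179.9, 0.0, -0.1]
ft_force: [-1.5, -7.4, 0.5]
finger_gap: 13.5
grip_force: 50.0
```

Request:
apply_moves:
  rows:
    - [0,0,0,0,0,0]
    - [0,0,0,0,0,0]
    - [0,0,0,0,0,0]
    - [0,0,0,0,0,0]
    - [0,0,0,0,0,0]

```text
time: 26.78
tool_pos: [554.6, 291.9, 190.9]
tcp_rot: [179.9, 0.0, -0.1]
ft_force: [-0.9, -9.1, 0.2]
finger_gap: 13.6
grip_force: 50.0
```

About 8 N was held for over 1.2 s. I'll ease off most of it, set it on the rail and open.

Request:
apply_moves:
  rows:
    - [0,0.5,0,0,0,0]
    - [0,0.5,0.2,0,0,0]
    - [0,0.2,0.1,0,0,0]
    - [0,0,0,0,0,0]
    - [0,0,0,0,0,0]
  grip_force: 20

```text
time: 27.4
tool_pos: [554.6, 291.8, 190.9]
tcp_rot: [180.0, -0.0, -0.0]
ft_force: [-1.9, -4.9, 0.6]
finger_gap: 13.5
grip_force: 50.0
```

Request:
apply_moves:
  rows:
    - [0,0,0,0,0,0]
    - [0,0,0,0,0,0]
    - [0,0,0,0,0,0]
    - [0,0,0,0,0,0]
    - [0,0,0,0,0,0]
  fingers: 44

```text
time: 28.02
tool_pos: [554.5, 292.3, 190.6]
tcp_rot: [-180.0, -0.0, -0.0]
ft_force: [0.5, -0.1, 0.5]
finger_gap: 44.0
grip_force: 0.0
```

Rise straight up, then check.

Request:
apply_moves:
  rows:
    - [0,0,-5,0,0,0]
    - [0,0,-15,0,0,0]
    - [0,0,-25,0,0,0]
    - [0,0,-30,0,0,0]
    - [0,0,-20,0,0,0]

```text
time: 28.65
tool_pos: [555.1, 292.5, 288.7]
tcp_rot: [-179.9, -0.2, -0.0]
ft_force: [0.9, 0.3, -0.8]
finger_gap: 43.8
grip_force: 0.0
```

```bash
python3 - <<'E'
from m import *
s=sense();print(s['time'],np.round(s['tool_pos'],1),s['ft_force'])
p,d,X,u,v=wcloud('w4.png')
for lo,hi in((221,229),(176,183)):
    m=(X[:,2]>lo)&(X[:,2]<hi)&(abs(X[:,0]-554.5)<30)&(abs(X[:,1]-290)<60);Q=X[m];print(lo,m.sum(),Q.mean(0),cv2.minAreaRect(Q[:,:2].astype(np.float32)))
E
```

```text
28.65 [555.1 292.5 288.7] [ 0.93087955  0.33293574 -0.8135336 ]
221 775 [554.79273075 290.74611601 225.36552768] ((554.1649169921875, 290.84307861328125), (23.686006546020508, 13.639016151428223), 0.523629903793335)
176 1986 [556.8809776  297.68180665 180.07089025] ((553.6356811523438, 308.0855712890625), (38.68053436279297, 83.81076049804688), 0.03339796140789986)
```

View pics/w4.png

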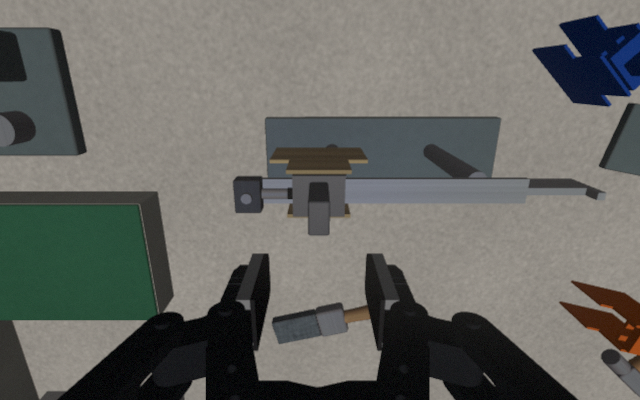

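The carrier hangs level on rail B (tab 318,210), touching the nose at (290,193), and the gripper is clear of it.

```bash
python3 -c "
from bench import job
print(job.hand_in())"
```

```text
the job is handed in; nothing more can be done
None
```

The large-template carrier now hangs on the next rail, against the home stop's nose; I pressed it there at about 7–9 N for over a second, let go, and handed the job in at about 29 s, with no verdict returned.

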